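# Seat the aluminium blank in the corner of the drilling jig

## Task

Get the aluminium bar on the blue jig plate ready for drilling: with the fingertips, push it flat up against the long steel rail first, then slide it along the rail, keeping it against the rail, fully into the corner pocket of the red stop, and leave it lying flush against both rail and stop. Do not lift or tip the bar at any time, and leave the loose things round about where they are.

Things in the scene. Friction and masses are not known exactly. Their poses are not given: they have to be found in the camera images.
- bar_centre (a point): Centre (half-way up) of the loose sawn aluminium bar, 30 x 72 x 10 mm, 58 g more or less. Its y axis runs along the 72 mm length, x across the 30 mm width, z up. At the start it lies flat on the plate, off the rail, skewed by up to 0.35 rad, well short of the stop.
- corner (a point): Inner corner of the stop, where rail face, stop end face and plate top meet (8 mm above the table). +x points into the rail (roughly away from the robot), +y along the rail into the stop (roughly to the robot's left), z up. Rail face: plane x = 0; stop end face: plane y = 0. A bar fully home has its centre at (-15, -36, 5) mm in this frame.
- stop: Fixed red stop, its place along the rail varies; same frame as the corner. Pocket 34 mm wide: a cheek 10 mm high, 12 mm thick, faces the rail at x = -34 mm from the stop back to y = -24 mm, then flares outward to y = -38, x = -49 mm. The end block is 47 mm wide, 22 mm long; it stands 24 mm above the plate, its black knob over the rail 33 mm.
- jig: Fixed blue plate, 150 (x) x 300 (y) x 8 mm; origin under its centre on the table, same axes as the corner. Its steel rail runs the full 300 mm along the far side, face at x = +45 mm, 22 mm wide, 16 mm above the plate.
- nut: Bystander, loose: steel hex nut, 22 x 26 x 10 mm, on the plate beyond or beside the stop; origin under its centre.
- tape: Bystander, loose: roll of blue insulating tape, 67 mm across, 19 mm high; origin under its centre.
- flux: Bystander, loose: round tin with yellow lid, 56 mm across, 23 mm high; origin under its centre.
- cap: Bystander, loose: orange cap, 48 mm across, 38 mm high; origin under its centre.
- sink: Bystander, loose: finned aluminium heat sink, 42 x 60 x 27 mm; origin under its centre.
- cutters: Bystander, loose: red-handled side cutters, 53 x 131 x 12 mm; origin under its centre.
- carton: Bystander, loose: small brown carton, 53 x 70 x 46 mm; origin under its centre.
Things that resemble listed ones, but are neither listed nor needed, are in the scene too. What is shaped like the part that bears bar_centre but black or pink is not meant.

How it is judged:
By the outcome, as a careful person would: the job done as asked, in the order asked, and still so for the second after the job is handed in, with the robot touching nothing.
It also fails if it takes over 48 s, if anything falls off the work surface, if the arm or the gripper's body presses on something with over 40 N, if the wrist force passes 120 N, or if a joint passes its speed limit or range.

## Robot

A 6-joint arm with a two-finger parallel gripper is mounted at the origin on a cart in front of the work surface, level with it; the furniture and walls round the work are solid. World frame = base frame: x ahead of the robot, y to its left, z up, the work surface at z = 0. Lengths are in mm, angles in rad, forces in N, time in s.
With the tool pointing down it reaches from about 400 to 925 mm from the base axis. Payload 12.5 kg.
Tool frame: the origin (TCP) lies between the finger pads; the fingertips stand 17 mm ahead of it and the grasp point (between the pads) lies 2 mm behind it; z points along the fingers, y is the line along which they close (so a half turn about z gives the same grasp; the last joint's range is limited). The gripper opens to 95 mm and grips with 3 to 60 N. Pads are 20 mm wide; open, the fingers measure 119 mm over their backs; the gripper's body (75 mm by 180 mm) begins 59 mm behind the grasp point.
Start: joints at [1.104, 0.491, 1.559, -0, 1.092, -0.106], TCP at [220.623, 584.782, 231.661] pointing down, gripper open.
Joint ranges: [-3.1, 3.1], [-0.84, 2.19], [0.05, 2.79], [-1.13, 4.28], [0.06, 2.93], [-2.69, 2.69]. Speed limits (rad/s): [2.22, 2.22, 2.79, 3.14, 3.14, 3.14].

## Interface

Orientations are given as a 3x3 rotation matrix whose columns are the frame's x, y, z axes.
In Python, from workcell import arm gives the robot as it stands. The module is installed in compiled form; this text tells all that it offers.
- The arm moves only by the shell command python3 -m creep 'ROWS' [FORCE]. ROWS is JSON, a list of rows, each a list of 7 numbers: the turn, a rotation vector about the world's x, y, z in rad, then the shift along the world's x, y, z in m, then the opening, from -1 (shut) to 1 (fully open). A call has 1 to 10 rows; each row is the pose to reach, as a shift and turn from the pose commanded when the call began; what a row does not reach only later rows make up. A row lasts 1/8 s, in which the tool goes at most 62.5 mm and 10.7 degrees, less where a joint would pass 70% of its speed; a pose out of reach is approached as far as the arm can. A call with a gripper value outside its range is refused whole. The fingers move at their own pace and stop on an object; FORCE is the grip in N (left out, the last holds). Time passes only in rows, so rows that repeat a pose let the fingers close. It gives the time, the measured TCP pose, the force, the opening and the grip force at its end, in the units of the state.
- arm.get_obs(): the state, without advancing time (a new reading comes with each control period).
- arm.snapshot(name): name is "scene" or "top" or "wrist"; returns (picture, depth): 384x512x3 uint8, red, green, blue; 384x512 float32, mm along the optical axis (not along the pixel's ray), 0 where there is no reading.
- arm.camera_info(name): a dict with "fx", "fy", "cx", "cy" (pixels), "cam_to_world" (4x4, takes a point from camera to world coordinates); the wrist camera has in their place "hand_eye" (4x4, takes a point from camera to tool coordinates, whose origin is the TCP and whose axes are the flange's). Camera axes: x right, y down, z forward; pixel columns grow to the right and rows downward; lengths in mm; the calibration is good to about 2 mm. A picture is of the moment at which its call begins: read the wrist's pose just before it. camera_info takes no time and is no camera call.
- arm.job_done(): hands the job in; it is judged then, once.
Trained networks look in the newest picture that a camera, given by its name, has taken for a name from the list of things; names that differ only in an ending like _2 or _b are one class to them, and where a whole thing is asked for, a point or a joint stands for the part that bears it (a point fixed in the world has none). Each returns a list of dicts, best first, with "confidence" (0 to 1); they miss things now and then, are a little off and sometimes report something else, mostly with a low value. They report only what shows in the picture. A call takes as long as a camera call. They do not tell look-alikes from the thing itself.
- arm.silhouettes(camera, query): "mask" (384x512 bool, what is visible of it) and "box" ([centre column, centre row, width, height] in pixels, round what is visible of it).
The state is a dict: "time_s": time; "joint_pos": joint angles; "joint_vel": joint speeds; "joint_efforts": joint torques, N m; "eef_pos": TCP position; "tcp_rot": TCP orientation; "ft_force": force on the tool from outside, world axes, zero at the start; "moment": the same for the moment, N m; "grip_width": finger opening in mm; "finger_force": force on a finger pad.
Only numpy, scipy, OpenCV 4.12 (cv2) and the standard library are available. Lean on these libraries where they do the work, as an engineer would, in place of code of your own. Each camera call takes 0.05 s, during which the arm holds its last target. There are 200 camera calls.

## Working session

There is one attempt and no reset: what is moved stays moved. The work goes in short steps, Python scripts to look and compute and a shell command to move; the robot and the scene stay as the last step left them, time stands still between calls to the robot, and variables do not carry over. Pictures are saved under pics/ and viewed, at most 10 in all, crops included, and the job is handed in when it is done.

```bash
mkdir -p pics; cat > h.py <<'E'
import numpy as np, cv2
from workcell import arm
def pts(name, d):
    i=arm.camera_info(name); v,u=np.mgrid[0:384,0:512]
    P=np.stack([(u-i['cx'])/i['fx']*d,(v-i['cy'])/i['fy']*d,d],-1)
    if name=='wrist':
        o=arm.get_obs(); T=np.eye(4);T[:3,:3]=o['tcp_rot'];T[:3,3]=o['eef_pos'];M=T@i['hand_eye']
    else: M=i['cam_to_world']
    M=np.array(M); return P@M[:3,:3].T+M[:3,3]
def save(n,p): cv2.imwrite('pics/'+n+'.png',p[:,:,::-1])
E
python3 - <<'E'
from h import *
o=arm.get_obs();print(o['time_s'],o['eef_pos'],o['tcp_rot'],o['grip_width'])
P={}
for n in('scene','top'):
    p,d=arm.snapshot(n);P[n]=p;W=pts(n,d)
    for q in('bar_centre','stop','jig','nut'):
        for s in arm.silhouettes(n,q)[:4]:
            w=W[s['mask']&(d>0)]
            print(n,q,round(s['confidence'],2),np.round(s['box']),np.median(w,0).round(),np.percentile(w,[2,98],axis=0).round().tolist())
save('both',cv2.resize(P['top'],(768,576)));save('scene',P['scene'])
E
```

```text
0.0 [220.51001419 584.57581597 231.07218397] [[-9.35617554e-01  3.53014954e-01 -4.84037023e-04]
 [ 3.53015263e-01  9.35617112e-01 -9.18278733e-04]
 [ 1.28707197e-04 -1.03003016e-03 -9.99999461e-01]] 94.86663591452127
scene bar_centre 0.77 [313. 238.  18.  21.] [ 505. -238.   10.] [[473.0, -254.0, 6.0], [540.0, -221.0, 14.0]]
scene bar_centre 0.76 [255. 252.  26.  14.] [ 338. -157.   10.] [[313.0, -189.0, 0.0], [363.0, -125.0, 13.0]]
scene bar_centre 0.6 [263. 206.  20.  14.] [479. -28.  18.] [[463.0, -62.0, 10.0], [497.0, 8.0, 21.0]]
scene stop 0.74 [253. 169.  18.  19.] [570. 134.  27.] [[537.0, 109.0, 1.0], [633.0, 185.0, 42.0]]
scene jig 0.84 [261. 198.  72.  64.] [512.  10.   9.] [[422.0, -122.0, 3.0], [589.0, 172.0, 26.0]]
scene jig 0.69 [342. 265.  20.  20.] [ 492. -364.   22.] [[468.0, -393.0, 4.0], [522.0, -329.0, 30.0]]
top bar_centre 0.79 [336. 168.  11.  20.] [ 509. -234.   11.] [[476.0, -251.0, 6.0], [541.0, -218.0, 18.0]]
top bar_centre 0.73 [310. 227.  26.  17.] [ 343. -154.   11.] [[318.0, -184.0, 5.0], [365.0, -124.0, 17.0]]
top bar_centre 0.58 [267. 179.  22.  16.] [482. -24.  19.] [[467.0, -60.0, 10.0], [498.0, 11.0, 24.0]]
top stop 0.7 [210. 147.  22.  24.] [570. 141.  32.] [[539.0, 112.0, 9.0], [613.0, 158.0, 43.0]]
top nut 0.51 [204. 172.   9.   9.] [506. 163.  18.] [[497.0, 153.0, 5.0], [513.0, 171.0, 24.0]]
top nut 0.45 [246. 166. 111.  70.] [516.  35.  10.] [[426.0, -109.0, 3.0], [598.0, 179.0, 29.0]]
```

View pics/both.png

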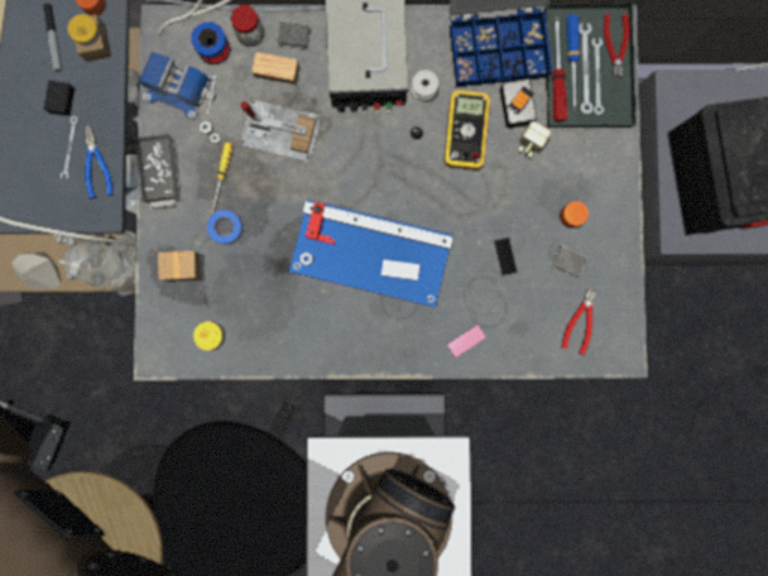

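View pics/scene.png

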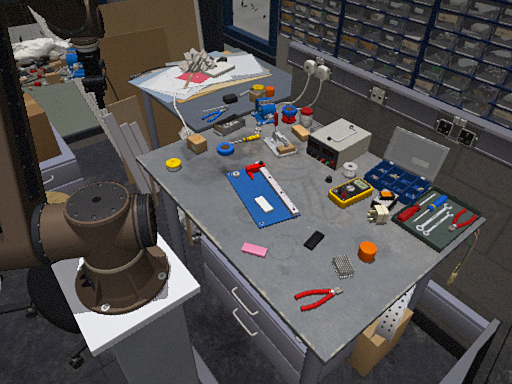

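Top view: the silvery bar lies on the blue plate at about (400,269) px. The rail runs (305,207)–(452,241), the red stop is at (315,220), and the nut is at (306,259). The black bar (505,256) and the pink one (466,340) are look-alikes. I'll move over the plate for a closer look with the wrist camera.

```bash
python3 -m creep '[[0,0,0.013,0.028,-0.054,0.01,0],[0,0,0.04,0.084,-0.162,0.03,0],[0,0,0.06,0.13,-0.22,0.05,0],[0,0,0.08,0.16,-0.28,0.07,0],[0,0,0.1,0.19,-0.34,0.07,0],[0,0,0.12,0.22,-0.4,0.07,0],[0,0,0.13,0.24,-0.45,0.07,0],[0,0,0.13,0.25,-0.5,0.07,0],[0,0,0.13,0.25,-0.55,0.07,0],[0,0,0.13,0.25,-0.55,0.07,0]]'
python3 - <<'E'
from h import *
print(np.round(arm.camera_info('wrist')['hand_eye'],2))
o=arm.get_obs();print(o['time_s'],o['eef_pos'],o['grip_width'])
p,d=arm.snapshot('wrist');W=pts('wrist',d);save('w1',p);np.save('w1.npy',W)
for q in('bar_centre','stop','jig'):
    for s in arm.silhouettes('wrist',q)[:4]:
        w=W[s['mask']&(d>0)]
        print(q,round(s['confidence'],2),np.round(s['box']),np.median(w,0).round())
E
```

```text
time_s: 1.75
eef_pos: [470.8, 32.6, 301.9]
tcp_rot: [[-0.973, 0.229, 0.001], [0.229, 0.973, 0.0], [-0.001, 0.0, -1.0]]
ft_force: [0.8, -0.8, 0.9]
grip_width: 47.9
finger_force: 0.0
[[  -0.     -0.97   -0.26   74.32]
 [   1.     -0.     -0.     -0.55]
 [   0.     -0.26    0.97 -152.07]
 [   0.      0.      0.      1.  ]]
1.75 [470.80553824  32.57323789 301.89408084] 47.92897940709044
bar_centre 0.77 [103. 215.  36.  39.] [ 502. -238.    9.]
bar_centre 0.64 [215. 176.  42.  18.] [479. -30.  17.]
bar_centre 0.57 [113. 109.  40.  46.] [ 339. -159.    9.]
stop 0.73 [318. 210.  35.  43.] [564. 133.  30.]
jig 0.66 [256. 186. 180.  84.] [509.  26.   7.]
```

View pics/w1.png

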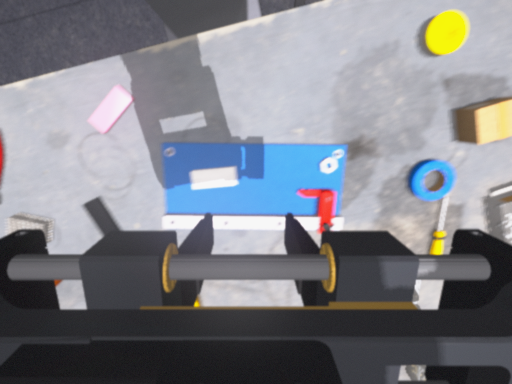

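Wrist view: bar at (215,177), red stop at (327,205), rail face along row 216. The plate is seen roughly square-on, so the tool yaw is about right. I'll go lower, in front of the bar, for the precise measurement.

```bash
python3 -m creep '[[0,0,0,-0.02,-0.02,-0.05,-0.3],[0,0,0,-0.04,-0.03,-0.1,-0.3],[0,0,0,-0.05,-0.03,-0.15,-0.3],[0,0,0,-0.055,-0.03,-0.17,-0.3],[0,0,0,-0.055,-0.03,-0.17,-0.3],[0,0,0,-0.055,-0.03,-0.17,-0.3]]'
python3 - <<'E'
from h import *
o=arm.get_obs();print(o['time_s'],o['eef_pos'],o['grip_width'])
p,d=arm.snapshot('wrist');W=pts('wrist',d);np.savez('w2.npz',W=W,p=p,d=d)
S={q:arm.silhouettes('wrist',q) for q in('bar_centre','stop','jig')}
for q in S:
    for s in S[q][:4]:
        m=s['mask']&(d>0);w=W[m]
        print(q,round(s['confidence'],2),np.round(s['box']),np.median(w,0).round())
        if q=='bar_centre':
            w=w[(w[:,2]>13)&(w[:,2]<25)]
            if len(w)>50: print(cv2.minAreaRect(w[:,:2].astype(np.float32)),len(w))
save('w2',p)
E
```

```text
time_s: 2.7
eef_pos: [416.3, 5.4, 132.5]
tcp_rot: [[-0.974, 0.228, 0.001], [0.228, 0.974, -0.0], [-0.001, 0.0, -1.0]]
ft_force: [0.3, 0.1, 0.9]
grip_width: 32.8
finger_force: 0.0
2.7 [416.30911021   5.41010799 132.50648537] 32.780067638063905
bar_centre 0.91 [ 72. 295.  36.  32.] [ 494. -228.    9.]
bar_centre 0.88 [ 78. 151.  70.  69.] [ 338. -152.    9.]
bar_centre 0.77 [245. 243.  43.  14.] [472. -11.  17.]
((473.549560546875, -13.016332626342773), (47.52264404296875, 19.04473304748535), 77.80958557128906) 699
stop 0.74 [404. 296.  28.  32.] [562. 141.  31.]
jig 0.8 [296. 253. 279. 105.] [467.  19.   7.]
```

View pics/w2.png

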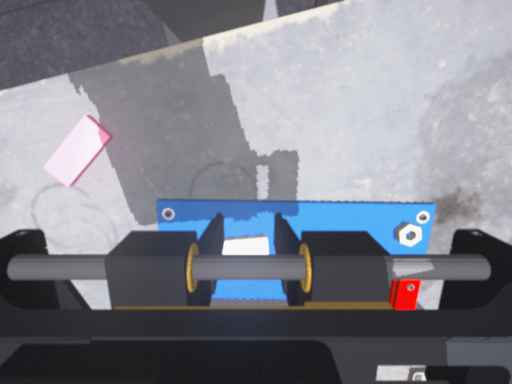

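Wrist view from here: the fingers hide the bar at (245,245), and the stop at (404,292) is half hidden. I'll step over the rail, so that the plate lies in the free upper half of the picture.

```bash
python3 -m creep '[[0,0,0,0.05,0.01,0.02,-0.3],[0,0,0,0.1,0.02,0.04,-0.3],[0,0,0,0.15,0.03,0.04,-0.3],[0,0,0,0.17,0.035,0.04,-0.3],[0,0,0,0.17,0.035,0.04,-0.3],[0,0,0,0.17,0.035,0.04,-0.3]]'
python3 - <<'E'
from h import *
o=arm.get_obs();print(o['time_s'],o['eef_pos'],o['grip_width'])
p,d=arm.snapshot('wrist');W=pts('wrist',d);
S={q:arm.silhouettes('wrist',q) for q in('bar_centre','stop','jig')}
hsv=cv2.cvtColor(p,cv2.COLOR_RGB2HSV)
np.savez('w3.npz',W=W,p=p,d=d)
for q in S:
    for s in S[q][:4]:
        m=s['mask']&(d>0);w=W[m]
        print(q,round(s['confidence'],2),np.round(s['box']),np.median(w,0).round())
        if q=='bar_centre':
            w=w[(w[:,2]>13)&(w[:,2]<25)]
            if len(w)>50: print(cv2.minAreaRect(w[:,:2].astype(np.float32)),len(w))
save('w3',p)
E
```

```text
time_s: 3.65
eef_pos: [584.7, 39.7, 171.8]
tcp_rot: [[-0.973, 0.229, -0.001], [0.229, 0.973, 0.0], [0.001, -0.0, -1.0]]
ft_force: [-0.2, -0.2, 0.8]
grip_width: 33.3
finger_force: 0.0
3.65 [584.71974013  39.65869144 171.75094895] 33.34106639995897
bar_centre 0.8 [ 19. 168.  37.  62.] [ 515. -227.    9.]
bar_centre 0.73 [12. 17. 24. 29.] [ 355. -160.    8.]
bar_centre 0.6 [168. 102.  72.  29.] [479. -24.  17.]
((479.2049560546875, -25.606002807617188), (72.33187103271484, 29.880075454711914), 82.02638244628906) 1951
bar_centre 0.48 [342.  82.  20.  23.] [502. 160.  16.]
((502.263427734375, 159.78750610351562), (22.556854248046875, 23.972440719604492), 28.15727996826172) 333
stop 0.82 [325. 157.  55.  69.] [565. 137.  31.]
jig 0.74 [229. 119. 280. 139.] [509.  32.   7.]
```

View pics/w3.png

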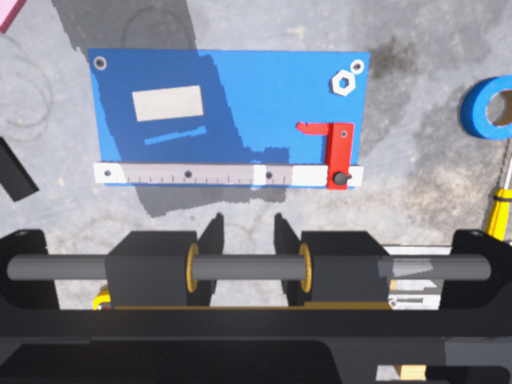

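Clear view: bar at (168,102) and measuring 72.3 x 29.9 mm, which matches the given size. The rail spans (95..362, 164–186), the red stop's end block spans columns 328–352 with its cheek at (312,128), and the nut is at (343,82). Next, the jig frame.

```bash
cat > fit.py <<'E'
from h import *
def fit(W,p,d):
    hsv=cv2.cvtColor(p,cv2.COLOR_RGB2HSV).astype(int); H,S,V=hsv[...,0],hsv[...,1],hsv[...,2]
    ok=d>0; ok[215:]=False
    X,Y,Z=W[...,0],W[...,1],W[...,2]
    near=(abs(X-515)<130)&(abs(Y-30)<200)&ok
    red=near&((H<8)|(H>172))&(S>120)
    rail=near&(abs(Z-24)<3)&(S<80)
    blue=near&(abs(Z-8)<3.5)&(H>100)&(H<125)&(S>120)
    B=cv2.minAreaRect(W[blue|rail][:,:2].astype(np.float32)); print('plate+rail',B)
    R=cv2.minAreaRect(W[rail][:,:2].astype(np.float32)); print('rail',R,W[rail][:,2].mean())
    return red,rail,blue
E
python3 - <<'E'
from fit import *
z=np.load('w3.npz');W=z['W'];red,rail,blue=fit(W,z['p'],z['d'])
for yaw in(-0.22,-0.225,-0.23,-0.235,-0.24):
    c,s=np.cos(yaw),np.sin(yaw); L=W[...,:2]@np.array([[c,-s],[s,c]])
    r=L[rail]; b=L[blue]; 
    f=[np.percentile(r[(r[:,1]>a)&(r[:,1]<a+40),0],[2,98]).round(1).tolist() for a in range(-220,-20,40)] if 0 else None
    ys=np.arange(r[:,1].min()+5,r[:,1].max()-50,20)
    f=[r[(r[:,1]>a)&(r[:,1]<a+20),0].min().round(1) for a in ys]
    bb=[b[(b[:,1]>a)&(b[:,1]<a+20),0].min().round(1) for a in ys]
    print(yaw,f,bb)
    print(' plate y',np.percentile(L[blue|rail][:,1],[.3,99.7]).round(1),'rail x',np.percentile(r[:,0],[1,99]).round(1),'y',np.percentile(r[:,1],[.5,99.5]).round(1))
    hi=red&(W[...,2]>27)&(W[...,2]<36);lo=red&(W[...,2]>14)&(W[...,2]<22)
    print(' endblock',np.percentile(L[hi],[2,98],axis=0).round(1).tolist(),'cheek',np.percentile(L[lo],[2,98],axis=0).round(1).tolist(),hi.sum(),lo.sum())
E
```

```text
plate+rail ((513.7022705078125, 32.56317138671875), (300.34576416015625, 148.68711853027344), 75.95472717285156)
rail ((568.6106567382812, 18.689804077148438), (300.0964050292969, 24.045618057250977), 75.86074829101562) 23.1786722912589
-0.22 [np.float64(535.9), np.float64(536.2), np.float64(536.4), np.float64(537.0), np.float64(538.0), np.float64(538.2), np.float64(538.6), np.float64(539.0), np.float64(540.1), np.float64(540.4), np.float64(540.7), np.float64(541.0), np.float64(542.0)] [np.float64(417.4), np.float64(417.5), np.float64(417.5), np.float64(418.0), np.float64(419.1), np.float64(419.4), np.float64(419.6), np.float64(420.8), np.float64(421.1), np.float64(421.2), np.float64(421.4), np.float64(422.7), np.float64(423.0)]
 plate y [ -3.9 292.7] rail x [536.8 562.7] y [ -5.3 290.8]
 endblock [[496.9, 252.9], [565.5, 273.8]] cheek [[496.7, 221.0], [537.2, 254.6]] 1137 397
-0.225 [np.float64(535.9), np.float64(536.1), np.float64(536.1), np.float64(536.7), np.float64(537.6), np.float64(537.7), np.float64(538.0), np.float64(538.3), np.float64(539.2), np.float64(539.4), np.float64(5
[... 1709 characters left out ...]
] cheek [[493.2, 228.4], [533.3, 262.2]] 1137 397
-0.24 [np.float64(535.7), np.float64(535.6), np.float64(535.4), np.float64(535.7), np.float64(536.0), np.float64(536.0), np.float64(536.0), np.float64(536.1), np.float64(536.5), np.float64(536.5), np.float64(536.4), np.float64(536.4), np.float64(536.9)] [np.float64(417.0), np.float64(416.7), np.float64(416.7), np.float64(416.6), np.float64(417.2), np.float64(417.1), np.float64(417.1), np.float64(417.9), np.float64(417.6), np.float64(417.4), np.float64(417.2), np.float64(418.3), np.float64(417.8)]
 plate y [  6.2 302.3] rail x [536. 558.] y [  5.6 301.8]
 endblock [[491.5, 263.6], [560.1, 284.2]] cheek [[491.9, 230.8], [532.0, 264.8]] 1137 397
```

Jig frame: yaw −0.244, rail face at Lx = 535.5, stop face at Ly ≈ 265, bar centre at L(471, 91), skew +0.11. I'll align the tool and go down on the robot side of the bar.

```bash
python3 -m creep '[[0,0,-0.006,-0.05,-0.02,-0.02,-0.3],[0,0,-0.013,-0.1,-0.04,-0.05,-0.3],[0,0,-0.013,-0.14,-0.053,-0.08,-0.3],[0,0,-0.013,-0.1465,-0.0555,-0.11,-0.3],[0,0,-0.013,-0.1465,-0.0555,-0.13,-0.3],[0,0,-0.013,-0.1465,-0.0555,-0.144,-0.3],[0,0,-0.013,-0.1465,-0.0555,-0.144,-0.3],[0,0,-0.013,-0.1465,-0.0555,-0.144,-0.3]]'
```

```text
time_s: 4.85
eef_pos: [439.4, -15.7, 28.2]
tcp_rot: [[-0.97, 0.241, 0.001], [0.241, 0.97, -0.0], [-0.001, 0.0, -1.0]]
ft_force: [-0.2, 0.4, -0.6]
grip_width: 33.2
finger_force: 0.0
```

```bash
python3 -m creep '[[0,0,0,0.0058,-0.0015,0,-0.3],[0,0,0,0.0116,-0.0029,0,-0.3],[0,0,0,0.0175,-0.0044,0,-0.3],[0,0,0,0.0233,-0.0058,0,-0.3],[0,0,0,0.0291,-0.0073,0,-0.3],[0,0,0,0.0349,-0.0087,0,-0.3],[0,0,0,0.0407,-0.0102,0,-0.3],[0,0,0,0.0466,-0.0116,0,-0.3],[0,0,0,0.0524,-0.0131,0,-0.3],[0,0,0,0.0582,-0.0145,0,-0.3]]'; python3 -m creep '[[0,0,0,0.002,-0.0005,0,-0.3],[0,0,0,0.003,-0.0007,0,-0.3]]'
```

```text
time_s: 6.1
eef_pos: [497.7, -30.3, 27.7]
tcp_rot: [[-0.97, 0.241, 0.0], [0.241, 0.97, 0.0], [-0.0, 0.0, -1.0]]
ft_force: [-0.2, 0.3, -0.4]
grip_width: 33.3
finger_force: 0.2
time_s: 6.35
eef_pos: [500.3, -30.9, 27.6]
tcp_rot: [[-0.97, 0.241, -0.0], [0.241, 0.97, 0.0], [0.0, 0.0, -1.0]]
ft_force: [-0.8, -0.0, 0.4]
grip_width: 33.5
finger_force: 0.4
```

```bash
python3 -m creep '[[0,0,0,0.001,-0.0002,0,-0.3],[0,0,0,0.002,-0.0005,0,-0.3],[0,0,0,0.003,-0.0007,0,-0.3]]';  python3 -m creep '[[0,0,0,0.001,-0.0002,0,-0.3]]'; python3 -m creep '[[0,0,0,0.001,-0.0002,0,-0.3]]'
```

```text
time_s: 6.72
eef_pos: [502.8, -31.5, 27.6]
tcp_rot: [[-0.97, 0.241, -0.001], [0.241, 0.97, 0.0], [0.001, 0.0, -1.0]]
ft_force: [-4.6, 1.6, 3.8]
grip_width: 32.9
finger_force: 2.4
time_s: 6.85
eef_pos: [502.9, -31.5, 27.6]
tcp_rot: [[-0.97, 0.241, -0.003], [0.241, 0.97, 0.001], [0.003, -0.0, -1.0]]
ft_force: [-9.3, 1.6, 6.4]
grip_width: 33.1
finger_force: 4.5
time_s: 6.98
eef_pos: [503.0, -31.5, 27.5]
tcp_rot: [[-0.97, 0.241, -0.005], [0.241, 0.97, 0.001], [0.005, -0.0, -1.0]]
ft_force: [-12.9, 2.8, 11.0]
grip_width: 33.0
finger_force: 6.4
```

Contact came at Lx = 495.4, where it was expected: the bar is on the rail. I'll back off, rise and check.

```bash
python3 -m creep '[[0,0,0,-0.008,0.002,0,-0.3],[0,0,0,-0.018,0.0045,0,-0.3],[0,0,0,-0.018,0.0045,0.05,-0.6],[0,0,0,0.01,0.02,0.1,-1],[0,0,0,0.04,0.05,0.135,-1],[0,0,0,0.08,0.07,0.144,-1],[0,0,0,0.08,0.07,0.144,-1],[0,0,0,0.08,0.07,0.144,-1]]'
cat > look.py <<'E'
import sys
from h import *
o=arm.get_obs();print(o['time_s'],o['eef_pos'].round(1) if hasattr(o['eef_pos'],'round') else o['eef_pos'],o['grip_width'])
p,d=arm.snapshot('wrist');W=pts('wrist',d);np.savez(sys.argv[1]+'.npz',W=W,p=p,d=d);save(sys.argv[1],p)
c,s=np.cos(-.244),np.sin(-.244)
for q in arm.silhouettes('wrist','bar_centre'):
    w=W[q['mask']&(d>0)];w=w[(w[:,2]>13)&(w[:,2]<22)]
    if len(w)>150:
        r=cv2.minAreaRect(w[:,:2].astype(np.float32));x,y=r[0]
        print(q['confidence'],r,'L',c*x+s*y,-s*x+c*y)
hsv=cv2.cvtColor(p,cv2.COLOR_RGB2HSV).astype(int)
L=np.stack([c*W[...,0]+s*W[...,1],-s*W[...,0]+c*W[...,1],W[...,2]],-1)
red=((hsv[...,0]<8)|(hsv[...,0]>172))&(hsv[...,1]>120)&(d>0)&(abs(L[...,1]-260)<60)&(abs(L[...,0]-520)<60)
for a,b in((14,22),(27,36)):
    m=red&(L[...,2]>a)&(L[...,2]<b); print('red',m.sum(),np.percentile(L[m],[1,99],axis=0).round(1).tolist())
E
python3 look.py w4
```

```text
time_s: 7.98
eef_pos: [584.3, 38.0, 171.0]
tcp_rot: [[-0.971, 0.241, -0.001], [0.241, 0.971, 0.0], [0.001, -0.0, -1.0]]
ft_force: [0.1, -0.3, -0.4]
grip_width: 0.5
finger_force: 0.0
7.975 [584.3  38.  171. ] 0.4515017286661653
0.78 ((526.1830444335938, -39.04563522338867), (72.2817611694336, 29.188674926757812), 76.05899047851562) L 520.0300663636757 89.22941195140906
red 405 [[490.6, 231.8, 14.6], [533.4, 266.7, 21.2]]
red 1161 [[489.4, 265.5, 27.8], [559.9, 286.2, 34.6]]
```

View pics/w4.png

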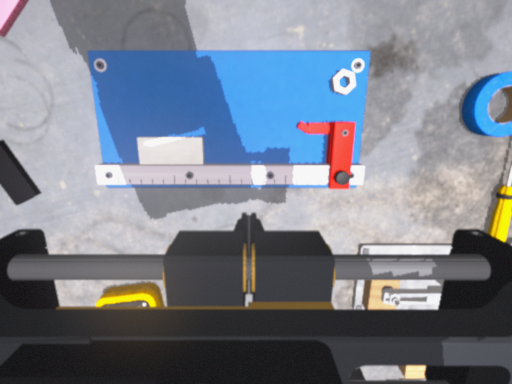

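The bar at (170,150) lies flush on the rail (yaw equal to the jig's, centre L(520, 89)) and nothing else has moved. Next I go behind its right-hand end with the fingers closed.

```bash
python3 -m creep '[[0,0,0,-0.02,-0.05,-0.02,-1],[0,0,0,-0.05,-0.1,-0.05,-1],[0,0,0,-0.0766,-0.1386,-0.08,-1],[0,0,0,-0.0766,-0.1386,-0.11,-1],[0,0,0,-0.0766,-0.1386,-0.13,-1],[0,0,0,-0.0766,-0.1386,-0.1432,-1],[0,0,0,-0.0766,-0.1386,-0.1432,-1],[0,0,0,-0.0766,-0.1386,-0.1432,-1]]'
```

```text
time_s: 9.07
eef_pos: [508.9, -100.6, 29.0]
tcp_rot: [[-0.97, 0.241, 0.001], [0.241, 0.97, -0.0], [-0.001, 0.0, -1.0]]
ft_force: [0.8, 0.6, 0.6]
grip_width: 0.5
finger_force: 0.0
```

```bash
python3 -m creep '[[0,0,0,0.0015,0.0058,-0.0005,-1],[0,0,0,0.003,0.0116,-0.0005,-1],[0,0,0,0.0046,0.0174,-0.0005,-1],[0,0,0,0.0062,0.0232,-0.0005,-1],[0,0,0,0.0078,0.029,-0.0005,-1],[0,0,0,0.0093,0.0348,-0.0005,-1],[0,0,0,0.0109,0.0406,-0.0005,-1],[0,0,0,0.0124,0.0464,-0.0005,-1],[0,0,0,0.014,0.0522,-0.0005,-1],[0,0,0,0.0155,0.058,-0.0005,-1]]'; python3 look.py w5
```

```text
time_s: 10.32
eef_pos: [524.4, -42.2, 28.0]
tcp_rot: [[-0.97, 0.241, 0.0], [0.241, 0.97, 0.0], [-0.0, 0.0, -1.0]]
ft_force: [-0.1, -1.2, -0.0]
grip_width: 0.5
finger_force: 0.3
10.325 [524.4 -42.2  28. ] 0.4710944003266588
0.57 ((533.9830932617188, -2.5360794067382812), (72.79935455322266, 27.501806259155273), 75.80387878417969) L 518.7788730619257 126.5419157935784
red 484 [[489.1, 230.7, 14.4], [500.6, 249.8, 18.2]]Traceback (most recent call last):
  File "look.py", line 15, in <module>
    m=red&(L[...,2]>a)&(L[...,2]<b); print('red',m.sum(),np.percentile(L[m],[1,99],axis=0).round(1).tolist())
                                                         ~~~~~~~~~~~~~^^^^^^^^^^^^^^^^^^^^
    return _quantile_unchecked(
        a, q, axis, out, overwrite_input, method, keepdims, weights)
    return _ureduce(a,
                    func=_quantile_ureduce_func,
    ...<5 lines>...
                    overwrite_input=overwrite_input,
                    method=method)
    r = func(a, **kwargs)
    result = _quantile(arr,
                       quantiles=q,
    ...<2 lines>...
                       out=out,
                       weights=wgt)
    slices_having_nans = np.isnan(arr[-1, ...])
                                  ~~~^^^^^^^^^
IndexError: index -1 is out of bounds for axis 0 with size 0
```

Still flush (bar L(518.8, 126.5), yaw equal, and the tips are ~5 mm half-thick). On with the slide.

```bash
python3 -m creep '[[0,0,0,0.0015,0.0058,0,-1],[0,0,0,0.003,0.0116,0,-1],[0,0,0,0.0045,0.0174,0,-1],[0,0,0,0.006,0.0232,0,-1],[0,0,0,0.0075,0.029,0,-1],[0,0,0,0.009,0.0348,0,-1],[0,0,0,0.0105,0.0406,0,-1],[0,0,0,0.012,0.0464,0,-1],[0,0,0,0.0135,0.0522,0,-1],[0,0,0,0.015,0.058,0,-1]]'; sed -i 's/m=red&.*b);/& m[0,0]=True;/' look.py; python3 look.py w6
```

```text
time_s: 11.68
eef_pos: [539.3, 15.8, 28.0]
tcp_rot: [[-0.97, 0.241, 0.0], [0.241, 0.97, 0.0], [0.0, 0.0, -1.0]]
ft_force: [-0.7, -1.0, 1.0]
grip_width: 0.2
finger_force: 0.3
11.675 [539.3  15.8  28. ] 0.24469256261370423
0.85 ((548.3306274414062, 55.298004150390625), (72.07440185546875, 27.28204917907715), 75.6931381225586) L 518.7295158686445 186.129083219105
red 1788 [[488.7, 232.2, 14.2], [530.6, 282.7, 21.6]]
red 1548 [[488.7, 265.7, 27.1], [555.3, 287.8, 32.6]]
```

View pics/w6.png

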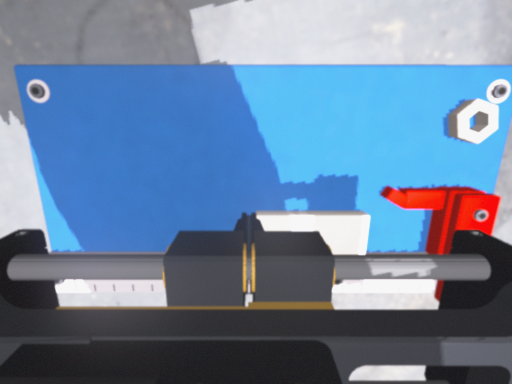

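The bar, at (313,233), is still flush and 43 mm short of the stop, heading for the mouth of the pocket at (395,195).

```bash
python3 -m creep '[[0,0,0,0.0015,0.0058,0,-1],[0,0,0,0.003,0.0116,0,-1],[0,0,0,0.0045,0.0174,0,-1],[0,0,0,0.006,0.0232,0,-1],[0,0,0,0.0075,0.029,0,-1],[0,0,0,0.009,0.0348,0,-1],[0,0,0,0.0095,0.0367,0,-1],[0,0,0,0.01,0.0387,0,-1]]'; python3 -m creep '[[0,0,0,0.0003,0.001,0,-1],[0,0,0,0.0005,0.002,0,-1]]'; python3 -m creep '[[0,0,0,0.0003,0.001,0,-1],[0,0,0,0.0005,0.002,0,-1]]'
```

```text
time_s: 12.78
eef_pos: [549.3, 54.2, 28.0]
tcp_rot: [[-0.97, 0.241, 0.0], [0.241, 0.97, 0.0], [-0.0, 0.0, -1.0]]
ft_force: [-0.8, -1.1, -0.1]
grip_width: 0.1
finger_force: 0.5
time_s: 13.02
eef_pos: [549.7, 56.0, 27.9]
tcp_rot: [[-0.97, 0.242, -0.0], [0.242, 0.97, 0.0], [0.0, 0.0, -1.0]]
ft_force: [-0.1, -0.9, 0.3]
grip_width: 0.4
finger_force: 0.4
time_s: 13.28
eef_pos: [550.3, 58.1, 28.0]
tcp_rot: [[-0.97, 0.241, 0.0], [0.241, 0.97, 0.0], [-0.0, 0.0, -1.0]]
ft_force: [-0.2, -0.6, 0.2]
grip_width: 0.3
finger_force: 0.2
```

```bash
for i in 1 2; do python3 -m creep '[[0,0,0,0.0002,0.001,0,-1]]' | sed -n '2p;6p;1p'; done; python3 -m creep '[[0,0,0,0.0003,0.001,0,-1],[0,0,0,0.0005,0.002,0,-1]]'
```

```text
time_s: 13.4
eef_pos: [550.5, 59.0, 28.0]
finger_force: 4.9
time_s: 13.52
eef_pos: [550.4, 59.1, 28.0]
finger_force: 8.9
time_s: 13.78
eef_pos: [550.4, 59.3, 28.0]
tcp_rot: [[-0.971, 0.24, -0.002], [0.24, 0.971, -0.003], [0.001, -0.003, -1.0]]
ft_force: [-6.4, -34.8, 4.8]
grip_width: 0.2
finger_force: 17.6
```

Firm stop contact. I'll back off, rise and inspect.

```bash
python3 -m creep '[[0,0,0,-0.002,-0.007,0,-1],[0,0,0,-0.004,-0.016,0,-1],[0,0,0,-0.004,-0.016,0.05,-1],[0,0,0,0.0,-0.01,0.1,-1],[0,0,0,0.03,0,0.14,-1],[0,0,0,0.04,0,0.143,-1],[0,0,0,0.04,0,0.143,-1]]'; python3 look.py w7; python3 - <<'E'
import cv2
i=cv2.imread('pics/w7.png');cv2.imwrite('pics/w7c.png',cv2.resize(i[50:230,130:430],None,fx=2.6,fy=2.6,interpolation=cv2.INTER_CUBIC))
E
```

```text
time_s: 14.65
eef_pos: [590.9, 62.0, 170.2]
tcp_rot: [[-0.97, 0.241, -0.001], [0.241, 0.97, 0.0], [0.001, -0.0, -1.0]]
ft_force: [-0.0, 0.4, -0.1]
grip_width: 0.2
finger_force: 0.0
14.65 [590.9  62.  170.2] 0.2096886803703161
0.66 ((559.8416137695312, 97.59184265136719), (71.04560089111328, 30.380247116088867), 75.59890747070312) L 519.6819377570912 229.9510465929587
red 327 [[489.3, 231.6, 14.7], [524.3, 266.3, 20.8]]
red 1119 [[489.1, 265.5, 27.7], [558.3, 286.4, 33.3]]
```

View pics/w7c.png

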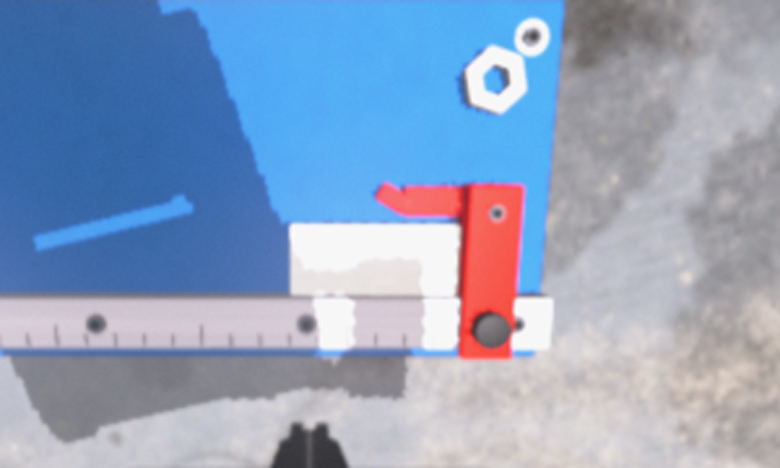

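The bar sits in the corner at (375,258) of the crop, against rail and stop, with the nut untouched. A gentle final press on its free rear side will make sure it is square to the rail.

```bash
python3 -m creep '[[0,0,0,-0.04,0.01,0,-1],[0,0,0,-0.0756,0.021,-0.03,-1],[0,0,0,-0.0756,0.021,-0.08,-1],[0,0,0,-0.0756,0.021,-0.12,-1],[0,0,0,-0.0756,0.021,-0.142,-1],[0,0,0,-0.0756,0.021,-0.142,-1],[0,0,0,-0.0756,0.021,-0.142,-1]]';python3 -m creep '[[0,0,0,0.004,-0.001,0,-1],[0,0,0,0.008,-0.002,0,-1],[0,0,0,0.011,-0.0027,0,-1],[0,0,0,0.013,-0.0032,0,-1],[0,0,0,0.014,-0.0035,0,-1]]'
```

```text
time_s: 15.62
eef_pos: [514.6, 82.9, 28.3]
tcp_rot: [[-0.97, 0.242, -0.002], [0.242, 0.97, 0.0], [0.002, -0.0, -1.0]]
ft_force: [-0.2, -0.7, -0.1]
grip_width: 0.1
finger_force: 0.0
time_s: 16.25
eef_pos: [529.6, 79.5, 29.0]
tcp_rot: [[-0.97, 0.241, 0.0], [0.241, 0.97, 0.0], [-0.0, 0.0, -1.0]]
ft_force: [-0.1, 0.3, -0.4]
grip_width: 0.5
finger_force: 0.0
```

```bash
for i in 1 2 3; do python3 -m creep '[[0,0,0,0.001,-0.0002,0,-1]]' | sed -n '2p;4p'; done
```

```text
eef_pos: [530.4, 79.4, 28.9]
ft_force: [-3.8, 0.7, 1.6]
eef_pos: [530.5, 79.3, 28.9]
ft_force: [-6.1, 2.1, 4.8]
eef_pos: [530.6, 79.3, 28.8]
ft_force: [-10.5, 4.0, 8.2]
```

```bash
python3 -m creep '[[0,0,0,-0.006,0.0015,0,-1],[0,0,0,-0.017,0.004,0,-1],[0,0,0,-0.017,0.004,0.05,-1],[0,0,0,0.01,-0.005,0.1,-1],[0,0,0,0.06,-0.02,0.143,-1],[0,0,0,0.06,-0.02,0.143,-1],[0,0,0,0.06,-0.02,0.143,-1]]'; python3 look.py w8; python3 - <<'E'
import cv2
i=cv2.imread('pics/w8.png');cv2.imwrite('pics/w8c.png',cv2.resize(i[50:230,130:430],None,fx=2.6,fy=2.6,interpolation=cv2.INTER_CUBIC))
E
```

```text
time_s: 17.5
eef_pos: [591.5, 59.1, 171.2]
tcp_rot: [[-0.97, 0.242, -0.001], [0.242, 0.97, 0.0], [0.001, -0.0, -1.0]]
ft_force: [-1.0, 0.1, -0.5]
grip_width: 0.5
finger_force: 0.0
17.5 [591.5  59.1 171.2] 0.4736350518292259
0.72 ((560.0732421875, 97.67904663085938), (71.86053466796875, 30.18037986755371), 76.01618194580078) L 519.8856379350844 230.09162573627484
red 339 [[489.7, 231.5, 14.7], [530.4, 266.7, 20.9]]
red 1139 [[488.6, 265.7, 27.6], [559.0, 286.6, 32.8]]
```

View pics/w8c.png

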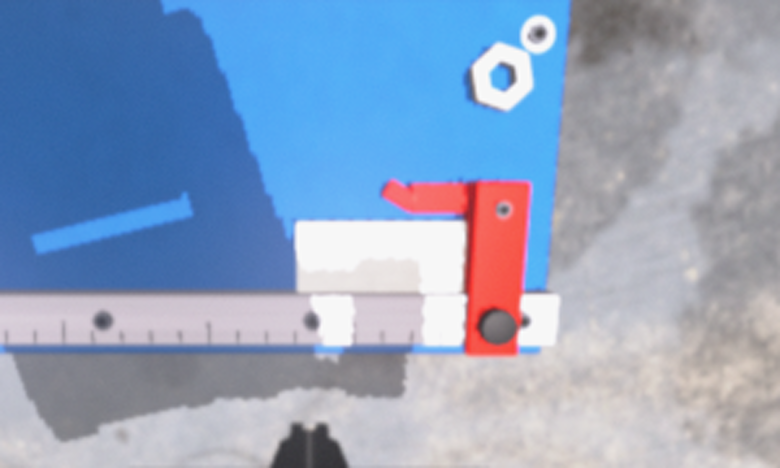

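The bar, at (382,256) of the crop, is flush against rail and stop: its yaw of 76.0° equals the rail's and its front end is at Ly ≈ 266 against the stop face. The robot is clear, so I'm handing in.

```bash
python3 -c "
from workcell import arm
print(arm.job_done())"
```

```text
the job is handed in; nothing more can be done
None
```

The bar was pushed flat against the rail, slid along it into the red stop's corner and left flush against both; I handed the job in at about 17.6 s of the 48 s, with no verdict shown.

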